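Free the seized case clamp and take out the watch case

TASK

The watch case is trapped in the bench holder because the clamp's winged brass knob has seized: grip the knob and work it back and forth in small arcs, easing off and reversing whenever it comes up hard so that the thin stem is not snapped, until it breaks free. Then swing the clamp arm about a quarter turn counter-clockwise (seen from above) off the case, lift the case out and set it down gently, flat, in the middle of the round amber tray. Leave the clamp open and the other bench things where they are.

Things in the scene. Friction and masses are not known exactly. Their poses are not given: they have to be found in the camera images.
- holder: Watch-case holder bolted to the bench: grey block 160 x 100 mm (x, y), top face 50 mm above the bench, on a dark foot 170 x 110 mm. Origin on the bench near the middle; x runs from the case seat towards the knob, z up. The knob's vertical axis is at x = +30 mm, y = 0; the seat's centre at x = -35 mm, y = 0. Inside it the stem has seized.
- seat (a point): Where the case rests, centre of the seat's top, 62 mm above the bench; x, y axes as the holder's. A pedestal 30 x 26 mm (x, y), 12 mm high, with a stop at its -x and its +x side that reach 5 mm up the case. Its +y and -y sides are open: grip the case across y, fingertips beside the pedestal, anywhere above the block's top face.
- knob_grip (a point): Winged brass knob on the clamp's stem: upright blade 44 mm long, 9 mm thick, 40 mm high. The point is on the knob's axis, 122 mm above the bench, 18 mm below the blade's top, 22 mm above its foot. Its x axis lies along the blade, so grip across y. Closed, the blade lies along the holder's x.
- clamp_arm (a point): Point on top of the clamp's arm over the case's centre, 87 mm above the bench, 65 mm from the knob's axis. The arm is a dark steel bar 14 mm wide and 8 mm thick, fixed to the stem, reaching 78 mm from the axis, 3 mm clear of the case. Closed, it points along the holder's -x. Once loose it runs freely counter-clockwise (about 0.05 N m, past 0.36 rad on) and stays where it is left.
- clamp (a joint): Angle of stem and arm, rad: 0 closed, growing counter-clockwise from above, stop at 1.7. Seized at first: it drags at 0.05-0.25 N m and comes up hard 0.15 to 0.32 rad either side of 0 (the first stroke may be shorter), another arc each time. Full strokes to the hard stop on alternate sides loosen it step by step, 4 to 8 in all; stopping short or repeating one side does not.
- knob (a joint): Wind-up of the thin stem, rad: the knob's angle relative to the clamp, same sense. A spring of 4 N m per rad, so it tells the torque on the knob. More than 0.125 rad (0.5 N m) either way snaps the stem. At 0.3 to 0.35 N m (0.075 to 0.09 rad) a stroke has come up hard: reverse.
- case_center (a point): Watch case, a plain steel disc 40 mm in diameter and 14 mm thick with a pale dial on top, 80 g, lying flat on the holder's seat under the clamp arm. The point is its centre, 7 mm above its underside, z up.
- tray_floor (a point): Round amber parts tray fixed on the bench, 130 mm outer and 124 mm inner diameter, rim 16 mm above the bench. The point is the centre of its inner floor, 4 mm above the bench.
- loupe: Bystander: black eye loupe, 36 mm across, 30 mm high; origin under its centre.
- screwdriver: Bystander: small screwdriver, 130 mm long, lying on the bench.
- oilpots: Bystander: steel plate 90 x 90 mm with four aluminium oil pots, 30 mm high; origin under its centre.
- oilers: Bystander: white pot 48 mm across with three oilers, about 105 mm high; origin under its centre.
- case: The same watch case; origin at the centre of its underside.
Not all that is in view belongs to the job. What is meant by the holder is not blue or green, and is the larger of those in its own colour.

How it is judged:
By the outcome, as a careful person would: the job done as asked, in the order asked, and still so for the second after the job is handed in, with the robot touching nothing.
It also fails if it takes over 72 s, if anything falls off the work surface, if the arm or the gripper's body presses on something with over 40 N, if the wrist force passes 120 N, or if a joint passes its speed limit or range.

ROBOT

A 6-joint arm with a two-finger parallel gripper is mounted at the origin on the work surface. World frame = base frame: x ahead of the robot, y to its left, z up, the work surface at z = 0. Lengths are in m, angles in rad, forces in N, time in s.
With the tool pointing down it reaches from about 0.3 to 1 m from the base axis. Payload 5.1 kg.
Tool frame: the origin (TCP) lies on the centre line of the jaws, within the pads' length; the fingertips stand env.nose_length ahead of it and the grasp point (between the pads) lies 6 mm ahead of it (env.nose_length is the distance from the TCP to the fingertips, in m); y points along the fingers, x is the direction in which the jaws open and shut, and the axes are right-handed (so a half turn about y gives the same grasp; the last joint's range is limited). The gripper opens to 95 mm and grips with 3 to 60 N. Pads are 20 mm wide; open, the fingers measure 119 mm over their backs; the gripper's body (75 mm by 180 mm) begins 59 mm behind the grasp point.
Start: joints at [-1.269, 0.124, 1.65, -0, 1.367, -0.083], TCP at [0.244, -0.602, 0.24] pointing down, gripper open.
Joint ranges: [-2.61, 2.61], [-1.02, 2.33], [0.03, 2.71], [-1.35, 4.49], [0.32, 2.68], [-2.91, 2.91]. Speed limits (rad/s): [2.57, 2.57, 3.14, 3.14, 3.14, 3.14].

INTERFACE

Orientations are given as a unit quaternion [x, y, z, w].
In Python, from station import env gives the robot as it stands. The module is installed in compiled form; this text tells all that it offers.
- The arm moves only by the tool jog_arm, never from a script. Its argument "motion" is a list of rows, each a list of 7 numbers: the turn, a rotation vector about the tool's x, y, z as a fraction of full scale, then the shift along the tool's x, y, z as a fraction of full scale, then the opening, from -1 (shut) to 1 (fully open), so that 0 is half open. In form: [[ax, ay, az, x, y, z, fingers], ...]. A call has exactly 10 rows; each row shifts and turns the commanded pose from where the row before left it, along the tool's axes as they then stand; what a row does not reach is not made up. Full scale, the value 1, is 0.03 m for a shift and 90 degrees for a turn. A row lasts 1/10 s, in which the tool goes at most 50 mm and 8.59 degrees, less where a joint would pass 70% of its speed; a pose out of reach is approached as far as the arm can. A call with a number of a shift or a turn outside -1 to 1 is refused whole. A call with a gripper value outside its range is refused whole. The fingers move at their own pace and stop on an object; "newtons" is the grip in N (left out, the last holds). Time passes only in rows, so rows that do not move let the fingers close, or fill a call up. It gives the time, the measured TCP pose, the force and the opening at its end, in the units of the state.
- env.get_state(): the state, without advancing time (a new reading comes with each control period).
- env.camera(name): name is "scene" or "top"; returns a dict with "color" (480x640x3 uint8, red, green, blue), "fx", "fy", "cx", "cy" (pixels), "k1" (the pictures are not rectified: a ray, as slopes to the right and down, at radius r is drawn at 1 + k1 r^2 times it, then the intrinsics apply), "R" (3x3) and "t" (3): a world point X has camera coordinates R X + t. Camera axes: x right, y down, z forward; pixel columns grow to the right and rows downward; lengths in m; the calibration is good to about 2 mm. A picture is of the moment at which its call begins. There is no depth.
- env.finish_job(): hands the job in, once; it reports no verdict.
The state is a dict: "time": time; "qpos": joint angles; "dq": joint speeds; "joint_torque": joint torques, N m; "eef_pos": TCP position; "orientation": TCP orientation; "wrist_force": force on the tool from outside, world axes, zero at the start; "ft_torque": the same for the moment, N m; "grip_width": finger opening in m.
Only numpy, scipy, OpenCV 4.12 (cv2) and the standard library are available. Lean on these libraries where they do the work, as an engineer would, in place of code of your own. Each camera call takes 0.05 s, during which the arm holds its last target. There are 200 camera calls.

## Working session

There is one attempt and no reset: what is moved stays moved. The work goes in short steps, Python scripts to look and compute and a tool call to move; the robot and the scene stay as the last step left them, time stands still between calls to the robot, and variables do not carry over. Pictures are saved under pics/ and viewed, about 8 in all and at most 12, crops included, and the job is handed in when it is done.

Besides the shell and the picture viewer there is one more tool, called after "Emit:" as name([rows], argument=value, ...), one row to a line, values as JSON. jog_arm: Moves the arm, as the interface text tells. Its arguments: {"type":"object","properties":{"motion":{"type":"array"},"newtons":{"type":"number"}},"required":["motion"]}

```bash
mkdir -p pics
python3 - <<'E'
from station import env
import cv2
s=env.get_state(); print({k:s[k] for k in s}); print(env.nose_length)
for n in("scene","top"):
    c=env.camera(n); cv2.imwrite(f"pics/{n}0.png",c["color"][:,:,::-1]); print(n,{k:c[k] for k in c if k!="color"})
E
```

```text
{'time': 0.0, 'qpos': array([-1.26860208e+00,  1.24526523e-01,  1.65165898e+00,  1.33585060e-05,
        1.36749917e+00, -8.25612703e-02]), 'dq': array([ 1.68175011e-03, -1.52059549e-05,  3.15274911e-04, -1.87513320e-03,
       -1.62362656e-03,  5.31980215e-04]), 'joint_torque': array([ 2.11009654e-03, -4.17597449e+01, -3.59931099e+01,  7.76518439e-02,
        4.93345759e-02, -1.69122632e-04]), 'eef_pos': array([ 0.24379071, -0.60191714,  0.23838202]), 'orientation': array([-0.58590586,  0.39575439, -0.39460583,  0.58683815]), 'wrist_force': array([-0.15695797,  0.36709651, -0.39780409]), 'ft_torque': array([-0.00888355, -0.02484164, -0.01673331]), 'grip_width': 0.09479084261089946}
0.025
scene {'fx': 455.55578628377333, 'fy': 455.55578628377333, 'cx': 317.1721832643918, 'cy': 232.87494588252892, 'k1': 0.03518286634745643, 'R': array([[ 0.11724333,  0.99309655,  0.0036396 ],
       [ 0.59008246, -0.06671544, -0.80458172],
       [-0.79878451,  0.0964795 , -0.59383079]]), 't': array([-0.03746706, -0.21954467,  1.79441533])}
top {'fx': 468.07200567533187, 'fy': 468.07200567533187, 'cx': 321.4542195874642, 'cy': 241.368723247161, 'k1': 0.03635830588642725, 'R': array([[-0.00949539, -0.9999495 , -0.0032918 ],
       [-0.98225358,  0.00994392, -0.18729393],
       [ 0.18731721,  0.00145495, -0.9822984 ]]), 't': array([0.00384342, 0.5073934 , 1.0793911 ])}
```

View pics/scene0.png

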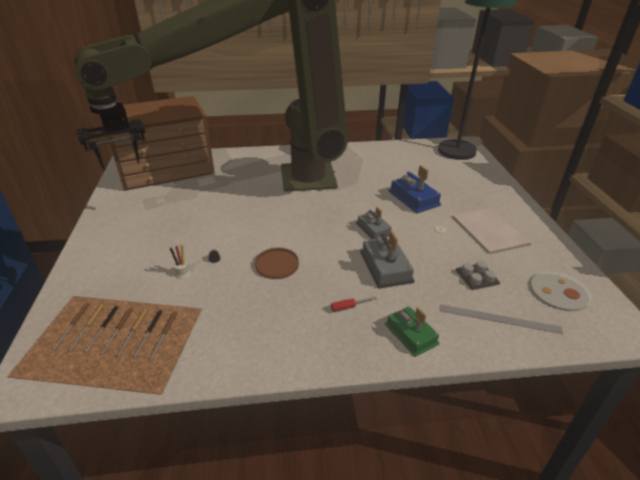

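View pics/top0.png

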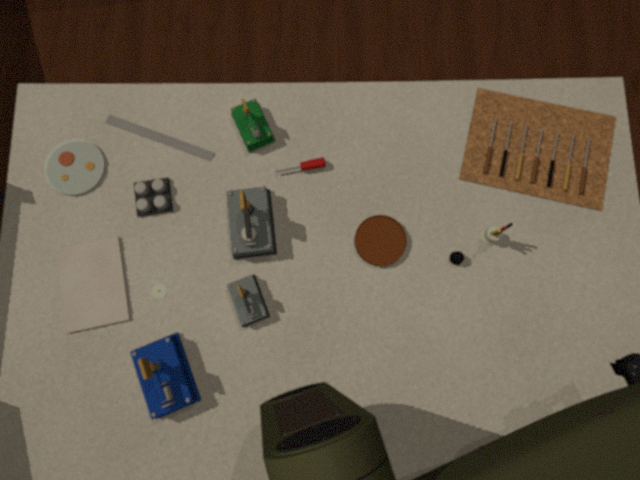

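Candidates for the holder: the grey one at top (250,222), the smaller grey one at top (248,300), plus the blue and green ones, which are excluded. The larger grey at (250,222) fits; I'll confirm it in a crop.

```bash
cat > h.py <<'E'
import numpy as np,cv2
from station import env
def ray(c,u,v):
    K=np.array([[c["fx"],0,c["cx"]],[0,c["fy"],c["cy"]],[0,0,1.]])
    p=cv2.undistortPoints(np.array([[[u,v]]],float),K,np.array([c["k1"],0,0,0.]))[0,0]
    return -c["R"].T@c["t"], c["R"].T@np.array([p[0],p[1],1])
def onz(c,u,v,z):
    o,d=ray(c,u,v); return o+d*(z-o[2])/d[2]
def two(a,ua,b,ub):
    o1,d1=ray(a,*ua);o2,d2=ray(b,*ub)
    s=np.linalg.lstsq(np.c_[d1,-d2],o2-o1,rcond=None)[0]
    p,q=o1+s[0]*d1,o2+s[1]*d2
    return (p+q)/2,np.linalg.norm(p-q)
def proj(c,X):
    X=np.atleast_2d(np.asarray(X,float))
    K=np.array([[c["fx"],0,c["cx"]],[0,c["fy"],c["cy"]],[0,0,1.]])
    return cv2.projectPoints(X,cv2.Rodrigues(c["R"])[0],c["t"],K,np.array([c["k1"],0,0,0.]))[0][:,0]
E
python3 - <<'E'
from h import *
t=env.camera("top");s=env.camera("scene")
a=t["color"][175:335,210:300,::-1]; b=s["color"][195:295,340:430,::-1]
A=cv2.resize(a,None,fx=3.75,fy=3.75,interpolation=cv2.INTER_CUBIC)
B=cv2.resize(b,None,fx=5,fy=5,interpolation=cv2.INTER_CUBIC)
o=np.zeros((600,800,3),np.uint8);o[:A.shape[0],:A.shape[1]]=A;o[:B.shape[0],345:345+B.shape[1]]=B[:, :455]
cv2.imwrite("pics/crop1.png",np.clip(o*1.6,0,255).astype(np.uint8))
# tray
hsv=cv2.cvtColor(t["color"],cv2.COLOR_RGB2HSV)
m=np.zeros((480,640),np.uint8);m[205:275,345:415]=((hsv[...,1]>120)&(hsv[...,2]>30))[205:275,345:415]
cs=max(cv2.findContours(m,0,1)[0],key=cv2.contourArea);(u,v),ax,_=cv2.fitEllipse(cs);print("tray",u,v,ax,onz(t,u,v,.014))
# brass of larger grey
for n,c,(r0,r1,c0,c1) in(("top",t,(180,260,225,280)),("scene",s,(225,280,360,415))):
    h=cv2.cvtColor(c["color"],cv2.COLOR_RGB2HSV)[r0:r1,c0:c1]
    m=((h[...,1]>90)&(h[...,0]<30)&(h[...,2]>50)).astype(np.uint8)
    ys,xs=np.nonzero(m);print(n,"brass",xs.min()+c0,xs.max()+c0,ys.min()+r0,ys.max()+r0,xs.mean()+c0,ys.mean()+r0,len(xs))
E
```

```text
tray 380.2977600097656 240.29644775390625 (49.24491500854492, 50.60232925415039) [ 0.51511025 -0.14708713  0.014     ]
top brass 239 249 190 212 243.4154929577465 201.8169014084507 142
scene brass 389 396 231 248 392.5765765765766 240.22522522522522 111
```

View pics/crop1.png

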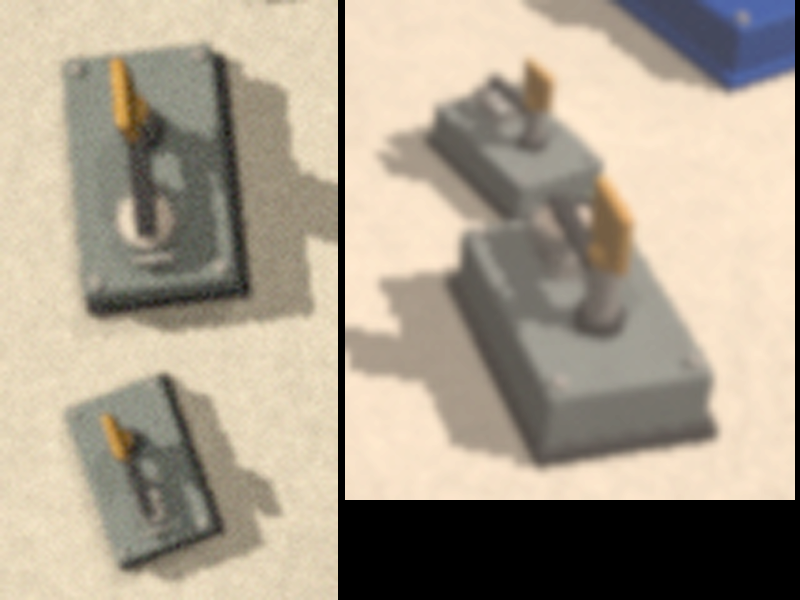

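The crop confirms that the larger grey holder carries the arm, dial and brass knob. Its block corners are at crop (65,66), (210,47), (235,287) and (88,296), and the dial is at (146,217).

Run:
```python
from h import *
t=env.camera("top");s=env.camera("scene")
f=lambda x,y:(210+(x+.5)/3.75-.5,175+(y+.5)/3.75-.5)
P=np.array([onz(t,*f(*p),.05)[:2] for p in((65,66),(210,47),(235,287),(88,296))]);print(P,P.mean(0))
e=(P[0]+P[1]-P[2]-P[3]);print("yaw",np.degrees(np.arctan2(e[1],e[0])),"len",np.linalg.norm(e)/2)
case=onz(t,*f(146,217),.076)[:2];print("case",case)
b1=onz(t,*f(119,60),.14)[:2];b2=onz(t,*f(126,138),.14)[:2];print("blade",b1,b2,(b1+b2)/2,b1-b2)
d=e/np.linalg.norm(e)
print("knob from case",case+.065*d,"from block",P.mean(0)+.03*d, "case from block",P.mean(0)-.035*d)
gs=lambda x,y:(340+(x-345+.5)/5-.5,195+(y+.5)/5-.5)
print("triang brass", two(t,(243.4,201.8),s,(392.6,240.2)))
S=np.array([onz(s,*gs(*p),.05)[:2] for p in((463,235),(545,397),(712,380))]);print(S)
print("scene block centre",(S[0]+S[2])/2)
print("scene stem foot",onz(s,*gs(600,325),.05))
k=P.mean(0)+.03*d
for z in(.10,.122,.14):print(z,proj(s,[*k,z]),proj(t,[*k,z]))
```

```text
[[0.63190888 0.2291948 ]
 [0.64395799 0.13470988]
 [0.4843258  0.1167755 ]
 [0.47947017 0.21034667]] [0.55991571 0.17275671]
yaw 6.722204650245441 len 0.1571155592194499
case [0.52505676 0.17027299]
blade [0.60802763 0.1780362 ] [0.55970414 0.17283479] [0.58386589 0.17543549] [0.04832349 0.00520141]
knob from case [0.58960991 0.17788161] from block [0.58970947 0.17626838] case from block [0.52515632 0.16865977]
triang brass (array([0.58839753, 0.17813321, 0.1182621 ]), np.float64(0.0028860729902248747))
[[0.49838395 0.11885922]
 [0.64805807 0.13474675]
 [0.64449681 0.230434  ]]
scene block centre [0.57144038 0.17464661]
scene stem foot [0.590738  0.1802398 0.05     ]
0.1 [[390.88834629 245.76607685]] [[244.90806298 203.24369531]]
0.122 [[391.6766273 239.5331013]] [[243.32498354 200.66665207]]
0.14 [[392.33453542 234.33706702]] [[241.98101587 198.47905479]]
```

```bash
cat >> h.py <<'E'
from scipy.spatial.transform import Rotation as Ro
def plan(target,yaw_x):
    "shift in tool axes(m) after turn, and turn about tool y (deg) so that tool x points at yaw_x (deg)"
    st=env.get_state();M=Ro.from_quat(st["orientation"])
    x=M.apply([1,0,0]);y=M.apply([0,1,0])
    cur=np.degrees(np.arctan2(x[1],x[0]));a=(yaw_x-cur+180)%360-180
    ry=-a if y[2]<0 else a
    # ideal target frame
    c,s=np.cos(np.radians(yaw_x)),np.sin(np.radians(yaw_x))
    T=np.c_[[c,s,0],[0,0,-1],[-s,c,0]]
    D=Ro.from_matrix(M.as_matrix().T@T).as_rotvec(degrees=True)
    d=np.array(target)-st["eef_pos"]
    print("t",st["time"],"pos",st["eef_pos"].round(4),"yawx",cur.round(2),"y",y.round(3),"w",round(float(st["grip_width"]),4))
    print("turn vec deg",D.round(2),"world d",d.round(4),"tool now",M.inv().apply(d).round(4),"tool after",(T.T@d).round(4),"q",st["qpos"].round(2))
    print("F",st["wrist_force"].round(2),"T",st["ft_torque"].round(3))
E
python3 - <<'E'
from h import *
plan([.589,.177,.22],96.7);plan([.589,.177,.22],-83.3)
E
```

```text
t 0.3 pos [ 0.2439 -0.6023  0.2392] yawx -67.95 y [-0.     0.001 -1.   ] w 0.0954
turn vec deg [-6.0000e-02 -1.6465e+02 -0.0000e+00] world d [ 0.3451  0.7793 -0.0192] tool now [-0.5927  0.0197  0.6124] tool after [ 0.7337  0.0192 -0.4337] q [-1.27  0.12  1.65 -0.    1.37 -0.08]
F [-1.11  0.5  -0.6 ] T [ 0.004  0.035 -0.02 ]
t 0.3 pos [ 0.2439 -0.6023  0.2392] yawx -67.95 y [-0.     0.001 -1.   ] w 0.0954
turn vec deg [ 0.   15.35 -0.04] world d [ 0.3451  0.7793 -0.0192] tool now [-0.5927  0.0197  0.6124] tool after [-0.7337  0.0192  0.4337] q [-1.27  0.12  1.65 -0.    1.37 -0.08]
F [-1.11  0.5  -0.6 ] T [ 0.004  0.035 -0.02 ]
```

Emit:
jog_arm([
  [0,0.085,0,0,0,0,1],
  [0,0.085,0,0,0,0,1],
  [0,0,0,-0.87,0.02,0.515,1],
  [0,0,0,-0.87,0.02,0.515,1],
  [0,0,0,-0.87,0.02,0.515,1],
  [0,0,0,-0.87,0.02,0.515,1],
  [0,0,0,-0.87,0.02,0.515,1],
  [0,0,0,-0.87,0.02,0.515,1],
  [0,0,0,-0.87,0.02,0.515,1],
  [0,0,0,-0.87,0.02,0.515,1],
])

```text
time: 1.3
eef_pos: [0.3425, -0.3794, 0.2349]
orientation: [-0.529, 0.47, -0.47, 0.529]
wrist_force: [-0.0, -1.0, -0.2]
grip_width: 0.0953
```

Emit:
jog_arm([
  [0,0,0,-0.87,0.02,0.515,1],
  [0,0,0,-0.87,0.02,0.515,1],
  [0,0,0,-0.87,0.02,0.515,1],
  [0,0,0,-0.87,0.02,0.515,1],
  [0,0,0,-0.87,0.02,0.515,1],
  [0,0,0,-0.87,0.02,0.515,1],
  [0,0,0,-0.87,0.02,0.515,1],
  [0,0,0,-0.87,0.02,0.515,1],
  [0,0,0,-0.87,0.02,0.515,1],
  [0,0,0,-0.87,0.02,0.515,1],
])

```text
time: 2.3
eef_pos: [0.4653, -0.102, 0.229]
orientation: [-0.528, 0.47, -0.47, 0.529]
wrist_force: [0.0, -0.3, 0.9]
grip_width: 0.0949
```

Emit:
jog_arm([
  [0,0,0,-0.87,0.02,0.515,1],
  [0,0,0,-0.87,0.02,0.515,1],
  [0,0,0,-0.87,0.02,0.515,1],
  [0,0,0,-0.87,0.02,0.515,1],
  [0,0,0,-0.87,0.02,0.515,1],
  [0,0,0,-0.87,0.02,0.515,1],
  [0,0,0,-0.87,0.02,0.515,1],
  [0,0,0,-0.87,0.02,0.515,1],
  [0,0,0,-0.87,0.02,0.515,1],
  [0,0,0,-0.87,0.02,0.515,1],
])

```text
time: 3.3
eef_pos: [0.588, 0.1753, 0.2228]
orientation: [0.529, -0.47, 0.47, -0.529]
wrist_force: [0.4, 0.6, -0.0]
grip_width: 0.0955
```

Run:
```python
from h import *
plan([.589,.177,.128],-83.3)
t=env.camera("top");s=env.camera("scene")
a=t["color"][150:290,180:320,::-1]; b=s["color"][160:300,320:460,::-1]
cv2.imwrite("pics/crop2.png",np.clip(np.hstack([cv2.resize(i,(400,400),interpolation=cv2.INTER_CUBIC) for i in(a,b)])*1.6,0,255).astype(np.uint8))
```

```text
t 3.3 pos [0.588  0.1753 0.2228] yawx -83.24 y [ 0. -0. -1.] w 0.0955
turn vec deg [-0.    0.06  0.  ] world d [ 0.001   0.0017 -0.0948] tool now [-0.0016  0.0948  0.0012] tool after [-0.0016  0.0948  0.0012] q [ 0.2   0.06  1.75 -0.    1.33  1.66]
F [ 0.37  0.56 -0.02] T [0.026 0.003 0.026]
```

View pics/crop2.png

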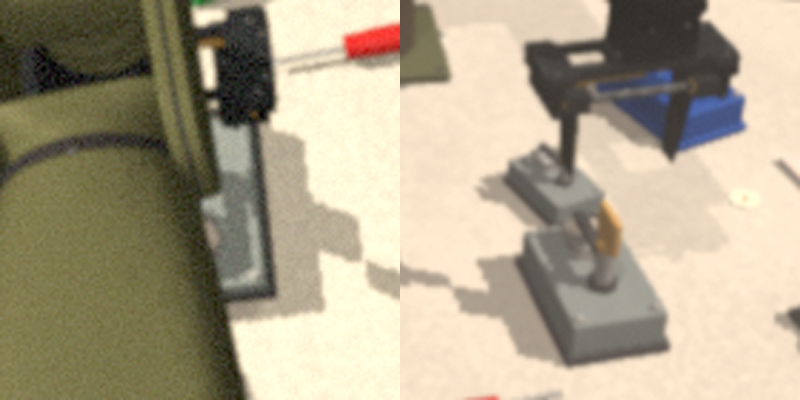

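The gripper hangs directly over the knob and the jaws straddle the blade, which is at about (605,228) in the right crop. Descending and closing lightly.

Emit:
jog_arm([
  [0,0,0,-0.05,0.79,0.04,1],
  [0,0,0,0,0.79,0,1],
  [0,0,0,0,0.79,0,1],
  [0,0,0,0,0.6,0,1],
  [0,0,0,0,0.19,0,1],
  [0,0,0,0,0,0,0],
  [0,0,0,0,0,0,-1],
  [0,0,0,0,0,0,-1],
  [0,0,0,0,0,0,-1],
  [0,0,0,0,0,0,-1],
], newtons=10)

```text
time: 4.4
eef_pos: [0.5891, 0.1758, 0.1289]
orientation: [-0.528, 0.469, -0.47, 0.529]
wrist_force: [-0.5, 0.8, 0.3]
grip_width: 0.0604
```

Run:
```python
from h import *
plan([.589,.177,.128],-83.3)
```

```text
t 4.4 pos [0.5891 0.1758 0.1289] yawx -83.25 y [ 0.001  0.    -1.   ] w 0.0604
turn vec deg [-0.07  0.05 -0.01] world d [-0.0001  0.0012 -0.0009] tool now [-0.0012  0.0009  0.    ] tool after [-0.0012  0.0009  0.    ] q [ 0.2   0.14  1.83 -0.    1.17  1.66]
F [-0.47  0.75  0.26] T [ 0.061 -0.012 -0.005]
```

Emit:
jog_arm([
  [0,0,0,-0.03,0.03,0,-1],
  [0,0,0,0,0,0,-1],
  [0,0,0,0,0,0,-1],
  [0,0,0,0,0,0,-1],
  [0,0,0,0,0,0,-1],
  [0,0,0,0,0,0,-1],
  [0,0,0,0,0,0,-1],
  [0,0,0,0,0,0,-1],
  [0,0,0,0,0,0,-1],
  [0,0,0,0,0,0,-1],
])

```text
time: 5.4
eef_pos: [0.5884, 0.1778, 0.1271]
orientation: [-0.528, 0.47, -0.469, 0.529]
wrist_force: [0.2, 5.5, -1.3]
grip_width: 0.0207
```

Run:
```python
from h import *
plan([.589,.177,.128],-83.3)
```

```text
t 5.4 pos [0.5884 0.1778 0.1271] yawx -83.25 y [-0.     0.002 -1.   ] w 0.0207
turn vec deg [-0.    0.05 -0.13] world d [ 0.0006 -0.0008  0.0009] tool now [ 0.0008 -0.0009  0.0005] tool after [ 0.0008 -0.0009  0.0005] q [0.21 0.14 1.83 0.   1.17 1.66]
F [ 0.21  5.45 -1.33] T [ 1.006  0.176 -0.003]
```

Run:
```python
from h import *
s=env.camera("scene")
b=s["color"][190:280,340:440,::-1]
cv2.imwrite("pics/crop3.png",np.clip(cv2.resize(b,(660,594),interpolation=cv2.INTER_CUBIC)*1.8,0,255).astype(np.uint8))
plan([.589,.177,.128],-83.3)
```

```text
t 5.45 pos [0.5884 0.1778 0.1271] yawx -83.25 y [-0.     0.002 -1.   ] w 0.0205
turn vec deg [-0.01  0.05 -0.13] world d [ 0.0006 -0.0008  0.0009] tool now [ 0.0008 -0.0009  0.0005] tool after [ 0.0008 -0.0009  0.0005] q [0.21 0.14 1.83 0.   1.17 1.66]
F [-0.96  4.62  0.05] T [1.013 0.123 0.067]
```

View pics/crop3.png

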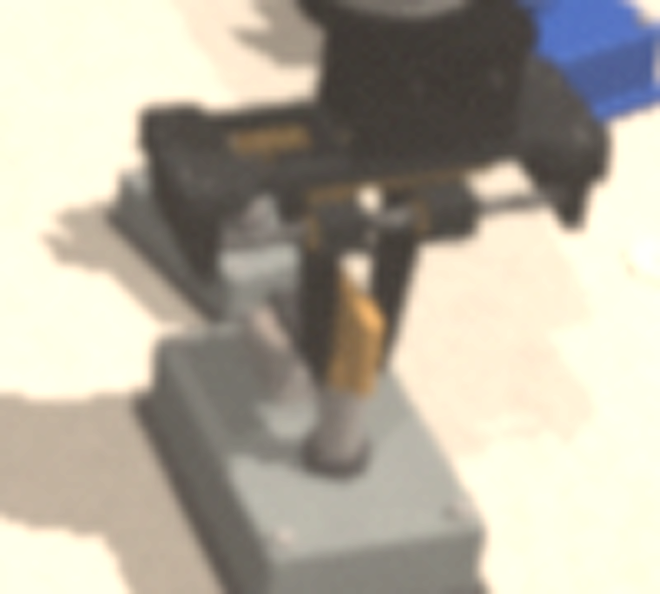

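Run:
```python
from h import *
s=env.camera("scene");st=env.get_state();p=st["eef_pos"];M=Ro.from_quat(st["orientation"]);x=M.apply([1,0,0]);zt=M.apply([0,0,1])
print(x,zt)
f=lambda P:((proj(s,P)-[340,190]+.5)*6.6-.5).round(0).tolist()
for dz in(.015,-.02):
  for w in(-.0103,.0103):
    for l in(-.01,.01): print(dz,"finger",w,l,f(p+[0,0,dz]+x*w+zt*l))
ks=np.array([.589,.177,0]);d=np.array([np.cos(np.radians(6.7)),np.sin(np.radians(6.7)),0]);n=np.array([-d[1],d[0],0])
for z in(.1,.14):
  for a in(-.022,.022):
    for b in(-.0045,.0045): print("blade",z,a,b,f(ks+[0,0,z]+d*a+n*b))
```

```text
[ 0.1175528  -0.99306415 -0.00222232] [9.93066627e-01 1.17552773e-01 1.44252333e-04]
0.015 finger -0.0103 -0.01 [[366.0, 272.0]]
0.015 finger -0.0103 0.01 [[384.0, 300.0]]
0.015 finger 0.0103 -0.01 [[320.0, 279.0]]
0.015 finger 0.0103 0.01 [[337.0, 307.0]]
-0.02 finger -0.0103 -0.01 [[357.0, 338.0]]
-0.02 finger -0.0103 0.01 [[375.0, 366.0]]
-0.02 finger 0.0103 -0.01 [[312.0, 345.0]]
-0.02 finger 0.0103 0.01 [[329.0, 373.0]]
blade 0.1 -0.022 -0.0045 [[312.0, 341.0]]
blade 0.1 -0.022 0.0045 [[331.0, 338.0]]
blade 0.1 0.022 -0.0045 [[349.0, 403.0]]
blade 0.1 0.022 0.0045 [[369.0, 400.0]]
blade 0.14 -0.022 -0.0045 [[321.0, 266.0]]
blade 0.14 -0.022 0.0045 [[341.0, 263.0]]
blade 0.14 0.022 -0.0045 [[359.0, 327.0]]
blade 0.14 0.022 0.0045 [[379.0, 324.0]]
```

The force and the projection both show the blade sitting a few mm toward +y of the jaw centre. Following it with small +y steps.

Emit:
jog_arm([
  [0,0,0,-0.05,0,0,-1],
  [0,0,0,-0.05,0,0,-1],
  [0,0,0,0,0,0,-1],
  [0,0,0,0,0,0,-1],
  [0,0,0,0,0,0,-1],
  [0,0,0,0,0,0,-1],
  [0,0,0,0,0,0,-1],
  [0,0,0,0,0,0,-1],
  [0,0,0,0,0,0,-1],
  [0,0,0,0,0,0,-1],
])

```text
time: 6.5
eef_pos: [0.5884, 0.1784, 0.1271]
orientation: [0.529, -0.469, 0.47, -0.528]
wrist_force: [0.6, -5.3, 1.4]
grip_width: 0.0207
```

Run:
```python
from h import *
plan([.589,.177,.128],-83.3)
```

```text
t 6.5 pos [0.5884 0.1784 0.1271] yawx -83.27 y [-0.    -0.002 -1.   ] w 0.0207
turn vec deg [0.02 0.03 0.12] world d [ 0.0006 -0.0014  0.0009] tool now [ 0.0014 -0.0009  0.0004] tool after [ 0.0014 -0.0009  0.0004] q [ 0.21  0.14  1.83 -0.    1.17  1.66]
F [ 0.62 -5.29  1.45] T [-1.026 -0.05   0.025]
```

The width of 20.7 mm with the force changing sign suggests the fingertips are on the round stem collar (about 20 mm) just under the blade, not on the blade. That also puts the axis at y≈0.178. Opening, raising 9 mm and regripping.

Emit:
jog_arm([
  [0,0,0,0.05,0,0,-0.3],
  [0,0,0,0,0,0,-0.3],
  [0,0,0,0,-0.15,0,-0.3],
  [0,0,0,0,-0.15,0,-0.3],
  [0,0,0,0,0,0,-1],
  [0,0,0,0,0,0,-1],
  [0,0,0,0,0,0,-1],
  [0,0,0,0,0,0,-1],
  [0,0,0,0,0,0,-1],
  [0,0,0,0,0,0,-1],
])

```text
time: 7.5
eef_pos: [0.5883, 0.1781, 0.136]
orientation: [0.529, -0.47, 0.47, -0.528]
wrist_force: [-0.2, 0.6, 0.8]
grip_width: 0.009
```

Run:
```python
from h import *
plan([.589,.178,.137],-83.3)
```

```text
t 7.5 pos [0.5883 0.1781 0.136 ] yawx -83.25 y [-0. -0. -1.] w 0.009
turn vec deg [0.02 0.05 0.  ] world d [ 0.0007 -0.0001  0.001 ] tool now [ 0.0002 -0.001   0.0006] tool after [ 0.0002 -0.001   0.0006] q [0.21 0.13 1.82 0.   1.19 1.66]
F [-0.19  0.57  0.81] T [ 0.021  0.082 -0.011]
```

Now it is on the blade (9.0 mm) and centred. Firm grip, first small CCW turn.

Emit:
jog_arm([
  [0,0,0,0,0,0,-1],
  [0,0,0,0,0,0,-1],
  [0,0,0,0,0,0,-1],
  [0,-0.01,0,0,0,0,-1],
  [0,-0.01,0,0,0,0,-1],
  [0,-0.01,0,0,0,0,-1],
  [0,-0.01,0,0,0,0,-1],
  [0,0,0,0,0,0,-1],
  [0,0,0,0,0,0,-1],
  [0,0,0,0,0,0,-1],
], newtons=50)

```text
time: 8.5
eef_pos: [0.5884, 0.1779, 0.136]
orientation: [0.543, -0.453, 0.453, -0.543]
wrist_force: [0.5, -2.0, -1.2]
grip_width: 0.0085
```

```bash
cat > k.py <<'E'
from h import *
T=[];A=[]
st=env.get_state()
x=Ro.from_quat(st["orientation"]).apply([1,0,0])
print("t",st["time"],"ang rad",round(float(np.arctan2(x[1],x[0])+np.radians(83.3)),4),"Tz",st["ft_torque"].round(3),"F",st["wrist_force"].round(1),st["eef_pos"].round(4),round(float(st["grip_width"]),4),"jt6",st["joint_torque"][[0,5]].round(3))
E
python3 k.py
```

```text
t 8.5 ang rad 0.0636 Tz [-0.329  0.058 -0.119] F [ 0.5 -2.  -1.2] [0.5884 0.1779 0.136 ] 0.0085 jt6 [ 0.998 -0.046]
```

Emit:
jog_arm([
  [0,-0.01,0,0,0,0,-1],
  [0,-0.01,0,0,0,0,-1],
  [0,-0.01,0,0,0,0,-1],
  [0,-0.01,0,0,0,0,-1],
  [0,0,0,0,0,0,-1],
  [0,0,0,0,0,0,-1],
  [0,0,0,0,0,0,-1],
  [0,0,0,0,0,0,-1],
  [0,0,0,0,0,0,-1],
  [0,0,0,0,0,0,-1],
])

```text
time: 9.5
eef_pos: [0.5884, 0.1779, 0.136]
orientation: [0.557, -0.436, 0.436, -0.557]
wrist_force: [0.4, -4.4, -1.8]
grip_width: 0.0085
```

```bash
python3 k.py
```

```text
t 9.5 ang rad 0.1265 Tz [-0.947  0.031 -0.09 ] F [ 0.4 -4.4 -1.8] [0.5884 0.1779 0.136 ] 0.0085 jt6 [ 2.853 -0.054]
```

Emit:
jog_arm([
  [0,-0.009,0,0,0,0,-1],
  [0,-0.009,0,0,0,0,-1],
  [0,-0.009,0,0,0,0,-1],
  [0,-0.009,0,0,0,0,-1],
  [0,-0.009,0,0,0,0,-1],
  [0,0,0,0,0,0,-1],
  [0,0,0,0,0,0,-1],
  [0,0,0,0,0,0,-1],
  [0,0,0,0,0,0,-1],
  [0,0,0,0,0,0,-1],
])

```text
time: 10.5
eef_pos: [0.5884, 0.1777, 0.136]
orientation: [0.572, -0.415, 0.416, -0.572]
wrist_force: [0.7, -5.1, -2.4]
grip_width: 0.0085
```

```bash
python3 k.py
```

```text
t 10.5 ang rad 0.1978 Tz [-1.081 -0.    -0.127] F [ 0.7 -5.1 -2.4] [0.5884 0.1777 0.136 ] 0.0085 jt6 [ 3.343 -0.059]
```

Emit:
jog_arm([
  [0,-0.009,0,0.03,0,0,-1],
  [0,-0.009,0,0,0,0,-1],
  [0,-0.009,0,0,0,0,-1],
  [0,-0.009,0,0,0,0,-1],
  [0,-0.009,0,0,0,0,-1],
  [0,0,0,0,0,0,-1],
  [0,0,0,0,0,0,-1],
  [0,0,0,0,0,0,-1],
  [0,0,0,0,0,0,-1],
  [0,0,0,0,0,0,-1],
])

```text
time: 11.5
eef_pos: [0.5886, 0.1774, 0.136]
orientation: [0.586, -0.395, 0.395, -0.586]
wrist_force: [-1.5, -1.5, -3.0]
grip_width: 0.0087
```

```bash
python3 k.py
```

```text
t 11.5 ang rad 0.2678 Tz [-0.423  0.251 -0.073] F [-1.5 -1.5 -3. ] [0.5886 0.1774 0.136 ] 0.0087 jt6 [ 1.04  -0.113]
```

Emit:
jog_arm([
  [0,-0.009,0,0,0,0,-1],
  [0,-0.009,0,0,0,0,-1],
  [0,-0.009,0,0,0,0,-1],
  [0,-0.009,0,0,0,0,-1],
  [0,-0.009,0,0,0,0,-1],
  [0,0,0,0,0,0,-1],
  [0,0,0,0,0,0,-1],
  [0,0,0,0,0,0,-1],
  [0,0,0,0,0,0,-1],
  [0,0,0,0,0,0,-1],
])

```text
time: 12.5
eef_pos: [0.5887, 0.1772, 0.1361]
orientation: [0.6, -0.374, 0.374, -0.6]
wrist_force: [-1.9, -2.5, -5.1]
grip_width: 0.0087
```

```bash
python3 k.py
```

```text
t 12.5 ang rad 0.3385 Tz [-0.524  0.228 -0.148] F [-1.9 -2.5 -5.1] [0.5887 0.1772 0.1361] 0.0087 jt6 [ 1.315 -0.199]
```

Emit:
jog_arm([
  [0,-0.009,0,0,0,0,-1],
  [0,-0.009,0,0,0,0,-1],
  [0,-0.009,0,0,0,0,-1],
  [0,-0.006,0,0,0,0,-1],
  [0,0,0,0,0,0,-1],
  [0,0,0,0,0,0,-1],
  [0,0,0,0,0,0,-1],
  [0,0,0,0,0,0,-1],
  [0,0,0,0,0,0,-1],
  [0,0,0,0,0,0,-1],
])

```text
time: 13.5
eef_pos: [0.5887, 0.1771, 0.136]
orientation: [0.61, -0.359, 0.359, -0.609]
wrist_force: [0.1, -2.8, -5.9]
grip_width: 0.0087
```

```bash
python3 k.py
```

```text
t 13.5 ang rad 0.3904 Tz [-0.733  0.17  -0.399] F [ 0.1 -2.8 -5.9] [0.5887 0.1771 0.136 ] 0.0087 jt6 [ 2.42  -0.389]
```

It has come up hard at 0.40 N m (clamp about +0.29). Reversing.

Emit:
jog_arm([
  [0,0.05,0,0,0,0,-1],
  [0,0.06,0,0,0,0,-1],
  [0,0.06,0,0,0,0,-1],
  [0,0.06,0,0,0,0,-1],
  [0,0.06,0,0,0,0,-1],
  [0,0.05,0,0,0,0,-1],
  [0,0.03,0,0,0,0,-1],
  [0,0.01,0,0,0,0,-1],
  [0,0,0,0,0,0,-1],
  [0,0,0,0,0,0,-1],
])

```text
time: 14.5
eef_pos: [0.5884, 0.1784, 0.136]
orientation: [-0.477, 0.522, -0.521, 0.478]
wrist_force: [-2.7, 4.4, -5.7]
grip_width: 0.0084
```

```bash
python3 k.py
```

```text
t 14.5 ang rad -0.2055 Tz [0.875 0.458 0.171] F [-2.7  4.4 -5.7] [0.5884 0.1784 0.136 ] 0.0084 jt6 [-3.156  0.201]
```

Emit:
jog_arm([
  [0,0.008,0,0,0,0,-1],
  [0,0.008,0,0,0,0,-1],
  [0,0.008,0,0,0,0,-1],
  [0,0.008,0,0,0,0,-1],
  [0,0,0,0,0,0,-1],
  [0,0,0,0,0,0,-1],
  [0,0,0,0,0,0,-1],
  [0,0,0,0,0,0,-1],
  [0,0,0,0,0,0,-1],
  [0,0,0,0,0,0,-1],
])

```text
time: 15.5
eef_pos: [0.5884, 0.1785, 0.1361]
orientation: [-0.464, 0.534, -0.533, 0.464]
wrist_force: [-1.9, 5.7, -5.4]
grip_width: 0.0086
```

```bash
python3 k.py
```

```text
t 15.5 ang rad -0.2561 Tz [1.103 0.495 0.275] F [-1.9  5.7 -5.4] [0.5884 0.1785 0.1361] 0.0086 jt6 [-3.996  0.33 ]
```

Emit:
jog_arm([
  [0,0.008,0,0,0,0,-1],
  [0,0.008,0,0,0,0,-1],
  [0,0,0,0,0,0,-1],
  [0,0,0,0,0,0,-1],
  [0,0,0,0,0,0,-1],
  [0,0,0,0,0,0,-1],
  [0,0,0,0,0,0,-1],
  [0,0,0,0,0,0,-1],
  [0,0,0,0,0,0,-1],
  [0,0,0,0,0,0,-1],
])

```text
time: 16.5
eef_pos: [0.5884, 0.1786, 0.1361]
orientation: [-0.457, 0.54, -0.539, 0.458]
wrist_force: [-0.8, 5.3, -5.9]
grip_width: 0.0088
```

```bash
python3 k.py
```

```text
t 16.5 ang rad -0.281 Tz [1.091 0.501 0.441] F [-0.8  5.3 -5.9] [0.5884 0.1786 0.1361] 0.0088 jt6 [-4.194  0.42 ]
```

Hard on the CW side (0.44 N m). Reversing to CCW.

Emit:
jog_arm([
  [0,-0.05,0,0,0,0,-1],
  [0,-0.06,0,0,0,0,-1],
  [0,-0.06,0,0,0,0,-1],
  [0,-0.06,0,0,0,0,-1],
  [0,-0.05,0,0,0,0,-1],
  [0,-0.025,0,0,0,0,-1],
  [0,-0.01,0,0,0,0,-1],
  [0,0,0,0,0,0,-1],
  [0,0,0,0,0,0,-1],
  [0,0,0,0,0,0,-1],
])

```text
time: 17.5
eef_pos: [0.5886, 0.1774, 0.1361]
orientation: [-0.575, 0.411, -0.411, 0.575]
wrist_force: [-2.8, 3.0, -5.3]
grip_width: 0.0089
```

```bash
python3 k.py
```

```text
t 17.5 ang rad 0.2125 Tz [ 0.578  0.528 -0.167] F [-2.8  3.  -5.3] [0.5886 0.1774 0.1361] 0.0089 jt6 [-1.889 -0.153]
```

Emit:
jog_arm([
  [0,-0.009,0,0,0,0,-1],
  [0,-0.009,0,0,0,0,-1],
  [0,-0.009,0,0,0,0,-1],
  [0,-0.008,0,0,0,0,-1],
  [0,0,0,0,0,0,-1],
  [0,0,0,0,0,0,-1],
  [0,0,0,0,0,0,-1],
  [0,0,0,0,0,0,-1],
  [0,0,0,0,0,0,-1],
  [0,0,0,0,0,0,-1],
])

```text
time: 18.5
eef_pos: [0.5886, 0.1773, 0.1361]
orientation: [0.586, -0.395, 0.395, -0.586]
wrist_force: [-3.2, 2.9, -5.9]
grip_width: 0.0088
```

```bash
python3 k.py
```

```text
t 18.5 ang rad 0.2679 Tz [ 0.536  0.651 -0.26 ] F [-3.2  2.9 -5.9] [0.5886 0.1773 0.1361] 0.0088 jt6 [-1.748 -0.328]
```

Emit:
jog_arm([
  [0,-0.007,0,0,0,0,-1],
  [0,-0.006,0,0,0,0,-1],
  [0,0,0,0,0,0,-1],
  [0,0,0,0,0,0,-1],
  [0,0,0,0,0,0,-1],
  [0,0,0,0,0,0,-1],
  [0,0,0,0,0,0,-1],
  [0,0,0,0,0,0,-1],
  [0,0,0,0,0,0,-1],
  [0,0,0,0,0,0,-1],
])

```text
time: 19.5
eef_pos: [0.5886, 0.1772, 0.1361]
orientation: [0.59, -0.389, 0.389, -0.59]
wrist_force: [-4.2, 2.9, -6.8]
grip_width: 0.0088
```

```bash
python3 k.py
```

```text
t 19.5 ang rad 0.2882 Tz [ 0.4    0.73  -0.419] F [-4.2  2.9 -6.8] [0.5886 0.1772 0.1361] 0.0088 jt6 [-1.431 -0.403]
```

Third stroke hard (0.41 N m). Reversing to CW.

Emit:
jog_arm([
  [0,0.05,0,0,0,0,-1],
  [0,0.06,0,0,0,0,-1],
  [0,0.06,0,0,0,0,-1],
  [0,0.06,0,0,0,0,-1],
  [0,0.05,0,0,0,0,-1],
  [0,0.03,0,0,0,0,-1],
  [0,0.01,0,0,0,0,-1],
  [0,0,0,0,0,0,-1],
  [0,0,0,0,0,0,-1],
  [0,0,0,0,0,0,-1],
])

```text
time: 20.5
eef_pos: [0.5884, 0.1784, 0.1361]
orientation: [-0.475, 0.524, -0.523, 0.476]
wrist_force: [-3.5, 5.3, -7.0]
grip_width: 0.0084
```

```bash
python3 k.py
```

```text
t 20.5 ang rad -0.2126 Tz [1.162 0.838 0.11 ] F [-3.5  5.3 -7. ] [0.5884 0.1784 0.1361] 0.0084 jt6 [-4.202  0.124]
```

Torque is 0.12, so a step of 0.07 rad is safe.

Emit:
jog_arm([
  [0,0.009,0,0,0,0,-1],
  [0,0.009,0,0,0,0,-1],
  [0,0.009,0,0,0,0,-1],
  [0,0.009,0,0,0,0,-1],
  [0,0.008,0,0,0,0,-1],
  [0,0,0,0,0,0,-1],
  [0,0,0,0,0,0,-1],
  [0,0,0,0,0,0,-1],
  [0,0,0,0,0,0,-1],
  [0,0,0,0,0,0,-1],
])

```text
time: 21.5
eef_pos: [0.5884, 0.1786, 0.1361]
orientation: [-0.457, 0.54, -0.539, 0.458]
wrist_force: [-3.8, 6.6, -6.3]
grip_width: 0.0091
```

```bash
python3 k.py
```

```text
t 21.5 ang rad -0.2817 Tz [1.223 0.775 0.171] F [-3.8  6.6 -6.3] [0.5884 0.1786 0.1361] 0.0091 jt6 [-4.505  0.134]
```

Emit:
jog_arm([
  [0,0.009,0,0,0,0,-1],
  [0,0.009,0,0,0,0,-1],
  [0,0.009,0,0,0,0,-1],
  [0,0.009,0,0,0,0,-1],
  [0,0.004,0,0,0,0,-1],
  [0,0,0,0,0,0,-1],
  [0,0,0,0,0,0,-1],
  [0,0,0,0,0,0,-1],
  [0,0,0,0,0,0,-1],
  [0,0,0,0,0,0,-1],
])

```text
time: 22.5
eef_pos: [0.5885, 0.1787, 0.1361]
orientation: [-0.439, 0.554, -0.553, 0.441]
wrist_force: [-3.6, 7.4, -7.6]
grip_width: 0.0086
```

```bash
python3 k.py
```

```text
t 22.5 ang rad -0.3444 Tz [1.347 0.751 0.172] F [-3.6  7.4 -7.6] [0.5885 0.1787 0.1361] 0.0086 jt6 [-4.802  0.174]
```

Emit:
jog_arm([
  [0,0.009,0,0,0,0,-1],
  [0,0.009,0,0,0,0,-1],
  [0,0.009,0,0,0,0,-1],
  [0,0.008,0,0,0,0,-1],
  [0,0,0,0,0,0,-1],
  [0,0,0,0,0,0,-1],
  [0,0,0,0,0,0,-1],
  [0,0,0,0,0,0,-1],
  [0,0,0,0,0,0,-1],
  [0,0,0,0,0,0,-1],
])

```text
time: 23.5
eef_pos: [0.5885, 0.1788, 0.1361]
orientation: [-0.424, 0.566, -0.565, 0.425]
wrist_force: [-5.0, 6.9, -6.2]
grip_width: 0.0086
```

```bash
python3 k.py
```

```text
t 23.5 ang rad -0.3987 Tz [1.402 0.79  0.34 ] F [-5.   6.9 -6.2] [0.5885 0.1788 0.1361] 0.0086 jt6 [-5.222  0.369]
```

Fourth stroke hard (0.35 N m). Reversing to CCW.

Emit:
jog_arm([
  [0,-0.055,0,0,0,0,-1],
  [0,-0.065,0,0,0,0,-1],
  [0,-0.065,0,0,0,0,-1],
  [0,-0.065,0,0,0,0,-1],
  [0,-0.065,0,0,0,0,-1],
  [0,-0.05,0,0,0,0,-1],
  [0,-0.025,0,0,0,0,-1],
  [0,0,0,0,0,0,-1],
  [0,0,0,0,0,0,-1],
  [0,0,0,0,0,0,-1],
])

```text
time: 24.5
eef_pos: [0.5886, 0.1774, 0.1361]
orientation: [0.575, -0.412, 0.412, -0.575]
wrist_force: [-4.6, 2.2, -6.2]
grip_width: 0.0092
```

```bash
python3 k.py
```

```text
t 24.5 ang rad 0.2111 Tz [ 0.608  0.739 -0.149] F [-4.6  2.2 -6.2] [0.5886 0.1774 0.1361] 0.0092 jt6 [-2.335 -0.137]
```

Emit:
jog_arm([
  [0,-0.009,0,0,0,0,-1],
  [0,-0.009,0,0,0,0,-1],
  [0,-0.009,0,0,0,0,-1],
  [0,-0.009,0,0,0,0,-1],
  [0,0,0,0,0,0,-1],
  [0,0,0,0,0,0,-1],
  [0,0,0,0,0,0,-1],
  [0,0,0,0,0,0,-1],
  [0,0,0,0,0,0,-1],
  [0,0,0,0,0,0,-1],
])

```text
time: 25.5
eef_pos: [0.5886, 0.1772, 0.1361]
orientation: [0.587, -0.395, 0.395, -0.586]
wrist_force: [-4.3, 2.8, -6.8]
grip_width: 0.0089
```

```bash
python3 k.py
```

```text
t 25.5 ang rad 0.2687 Tz [ 0.628  0.877 -0.03 ] F [-4.3  2.8 -6.8] [0.5886 0.1772 0.1361] 0.0089 jt6 [-2.399 -0.032]
```

Emit:
jog_arm([
  [0,-0.01,0,0,0,0,-1],
  [0,-0.01,0,0,0,0,-1],
  [0,-0.01,0,0,0,0,-1],
  [0,-0.01,0,0,0,0,-1],
  [0,-0.01,0,0,0,0,-1],
  [0,0,0,0,0,0,-1],
  [0,0,0,0,0,0,-1],
  [0,0,0,0,0,0,-1],
  [0,0,0,0,0,0,-1],
  [0,0,0,0,0,0,-1],
])

```text
time: 26.5
eef_pos: [0.5887, 0.1771, 0.1361]
orientation: [0.602, -0.372, 0.372, -0.601]
wrist_force: [-4.1, 1.0, -7.3]
grip_width: 0.0086
```

```bash
python3 k.py
```

```text
t 26.5 ang rad 0.3464 Tz [ 0.243  0.708 -0.066] F [-4.1  1.  -7.3] [0.5887 0.1771 0.1361] 0.0086 jt6 [-1.205 -0.034]
```

Emit:
jog_arm([
  [0,-0.01,0,0,0,0,-1],
  [0,-0.01,0,0,0,0,-1],
  [0,-0.01,0,0,0,0,-1],
  [0,-0.01,0,0,0,0,-1],
  [0,-0.01,0,0,0,0,-1],
  [0,0,0,0,0,0,-1],
  [0,0,0,0,0,0,-1],
  [0,0,0,0,0,0,-1],
  [0,0,0,0,0,0,-1],
  [0,0,0,0,0,0,-1],
])

```text
time: 27.5
eef_pos: [0.5888, 0.177, 0.1361]
orientation: [0.616, -0.348, 0.348, -0.615]
wrist_force: [-2.8, -3.1, -8.0]
grip_width: 0.0088
```

```bash
python3 k.py
```

```text
t 27.5 ang rad 0.425 Tz [-0.434  0.444 -0.053] F [-2.8 -3.1 -8. ] [0.5888 0.177  0.1361] 0.0088 jt6 [ 0.829 -0.042]
```

It is free (0.05 N m past 0.41 rad). Swinging to about a quarter turn.

Emit:
jog_arm([
  [0,-0.03,0,0,0,0,-1],
  [0,-0.05,0,0,0,0,-1],
  [0,-0.05,0,0,0,0,-1],
  [0,-0.05,0,0,0,0,-1],
  [0,-0.05,0,0,0,0,-1],
  [0,-0.05,0,0,0,0,-1],
  [0,-0.05,0,0,0,0,-1],
  [0,-0.05,0,0,0,0,-1],
  [0,-0.05,0,0,0,0,-1],
  [0,-0.05,0,0,0,0,-1],
])

```text
time: 28.5
eef_pos: [0.5902, 0.1759, 0.1361]
orientation: [0.701, -0.094, 0.097, -0.7]
wrist_force: [3.2, -5.2, -11.8]
grip_width: 0.0088
```

```bash
python3 k.py
```

```text
t 28.5 ang rad 1.1821 Tz [-1.014 -0.483 -0.124] F [  3.2  -5.2 -11.8] [0.5902 0.1759 0.1361] 0.0088 jt6 [3.684 0.562]
```

Emit:
jog_arm([
  [0,-0.05,0,0,0,0,-1],
  [0,-0.05,0,0,0,0,-1],
  [0,-0.05,0,0,0,0,-1],
  [0,-0.05,0,0,0,0,-1],
  [0,-0.035,0,0,0,0,-1],
  [0,-0.01,0,0,0,0,-1],
  [0,0,0,0,0,0,-1],
  [0,0,0,0,0,0,-1],
  [0,0,0,0,0,0,0.3],
  [0,0,0,0,0,0,0.3],
])

```text
time: 29.5
eef_pos: [0.5912, 0.178, 0.1393]
orientation: [-0.705, -0.041, 0.036, 0.707]
wrist_force: [0.4, -0.1, 1.6]
grip_width: 0.0196
```

```bash
python3 k.py
python3 - <<'E'
from h import *
d=np.array([np.cos(np.radians(6.7)),np.sin(np.radians(6.7))])
k=np.array([.5885,.178]);c=k-.065*d;print("case",c)
plan([*c,.2],-83.3)
E
```

```text
t 29.5 ang rad 1.5636 Tz [ 0.016 -0.068 -0.005] F [ 0.4 -0.1  1.6] [0.5912 0.178  0.1393] 0.0196 jt6 [-0.203 -0.   ]
case [0.52394391 0.1704164 ]
t 29.5 pos [0.5912 0.178  0.1393] yawx 6.29 y [ 0.006  0.002 -1.   ] w 0.0196
turn vec deg [-0.36 89.59  0.24] world d [-0.0672 -0.0076  0.0607] tool now [-0.0673 -0.0611 -0.0001] tool after [-0.0003 -0.0607 -0.0677] q [0.21 0.13 1.82 0.   1.19 0.1 ]
F [ 0.45 -0.09  1.65] T [ 0.016 -0.068 -0.005]
```

Released with no residual load. Now up, across and back by a quarter turn over the case.

Emit:
jog_arm([
  [0,0,0,0,-1,0,0.5],
  [0,0,0,0,-1,0,0.5],
  [0,0,0,-0.75,0,0,0.5],
  [0,0,0,-0.75,0,0,0.5],
  [0,0,0,-0.75,0,0,0.5],
  [0,0.0905,0,0,0,0,0.5],
  [0,0.0905,0,0,0,0,0.5],
  [0,0.0905,0,0,0,0,0.5],
  [0,0.0905,0,0,0,0,0.5],
  [0,0.0905,0,0,0,0,0.5],
], newtons=15)

```text
time: 30.5
eef_pos: [0.5232, 0.1707, 0.1991]
orientation: [-0.674, 0.209, -0.213, 0.676]
wrist_force: [0.1, -0.1, -1.1]
grip_width: 0.0712
```

Emit:
jog_arm([
  [0,0.0905,0,0,0,0,0.5],
  [0,0.0905,0,0,0,0,0.5],
  [0,0.0905,0,0,0,0,0.5],
  [0,0.0905,0,0,0,0,0.5],
  [0,0.0905,0,0,0,0,0.5],
  [0,0.0905,0,0,0,0,0.5],
  [0,0,0,0,0,0,0.5],
  [0,0,0,0,0,0,0.5],
  [0,0,0,0,0,0,0.5],
  [0,0,0,0,0,0,0.5],
])

```text
time: 31.5
eef_pos: [0.5218, 0.17, 0.1966]
orientation: [-0.528, 0.469, -0.47, 0.529]
wrist_force: [0.0, -0.3, 0.5]
grip_width: 0.0711
```

Run:
```python
from h import *
plan([.524,.1704,.09],-83.3)
s=env.camera("scene")
b=s["color"][190:280,340:440,::-1]
cv2.imwrite("pics/crop4.png",np.clip(cv2.resize(b,(660,594),interpolation=cv2.INTER_CUBIC)*1.8,0,255).astype(np.uint8))
f=lambda P:((proj(s,P)-[340,190]+.5)*6.6-.5).round(0).tolist()
print("case top ctr",f([.524,.1704,.076]),"y+20",f([.524-.0023,.1704+.02,.076]),"y-20",f([.524+.0023,.1704-.02,.076]))
```

```text
t 31.5 pos [0.5218 0.17   0.1966] yawx -83.22 y [ 0.001  0.    -1.   ] w 0.0711
turn vec deg [-0.05  0.08 -0.01] world d [ 0.0022  0.0004 -0.1066] tool now [-1.000e-04  1.066e-01  2.100e-03] tool after [-1.000e-04  1.066e-01  2.200e-03] q [ 0.22 -0.07  1.92  0.    1.29  1.67]
F [ 0.04 -0.27  0.45] T [ 0.028 -0.021  0.004]
case top ctr [[284.0, 324.0]] y+20 [[327.0, 318.0]] y-20 [[242.0, 330.0]]
```

View pics/crop4.png

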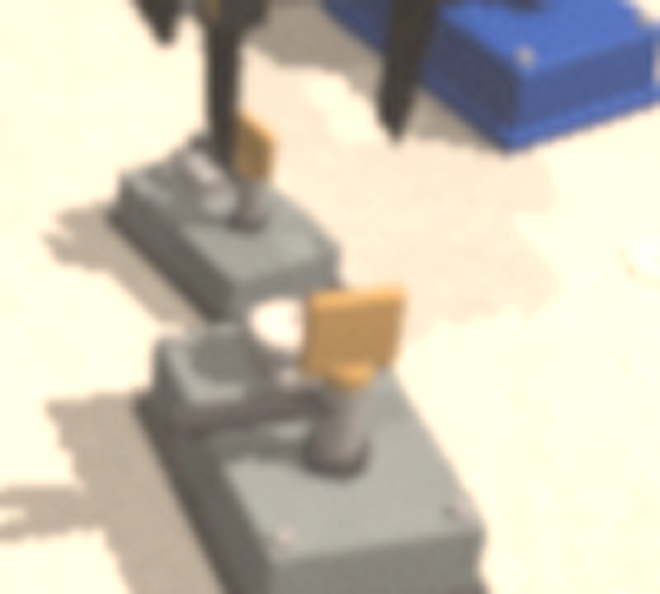

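The clamp arm now points to -y, clear of the case; the dial is at about (283,325) in the crop, as predicted. Descending to grip the case across y.

Emit:
jog_arm([
  [0,0,0,-0.02,0.9,0.07,0.5],
  [0,0,0,0,0.9,0,0.5],
  [0,0,0,0,0.9,0,0.5],
  [0,0,0,0,0.6,0,0.5],
  [0,0,0,0,0.25,0,0.5],
  [0,0,0,0,0,0,-1],
  [0,0,0,0,0,0,-1],
  [0,0,0,0,0,0,-1],
  [0,0,0,0,0,0,-1],
  [0,0,0,0,0,0,-1],
], newtons=12)

```text
time: 32.55
eef_pos: [0.5243, 0.1709, 0.0908]
orientation: [-0.528, 0.47, -0.47, 0.529]
wrist_force: [0.5, -0.4, 2.0]
grip_width: 0.0392
```

Run:
```python
from h import *
plan([.524,.1704,.09],-83.3)
```

```text
t 32.55 pos [0.5243 0.1709 0.0908] yawx -83.3 y [ 0.002  0.001 -1.   ] w 0.0392
turn vec deg [-0.11  0.   -0.02] world d [-0.0003 -0.0005 -0.0008] tool now [ 0.0005  0.0008 -0.0004] tool after [ 0.0005  0.0008 -0.0004] q [0.22 0.05 2.   0.   1.1  1.67]
F [ 0.47 -0.36  2.05] T [0.062 0.009 0.005]
```

Emit:
jog_arm([
  [0,0,0,0,0,0,-1],
  [0,0,0,0,0,0,-1],
  [0,0,0,0,0,0,-1],
  [0,0,0,0,-0.2,0,-1],
  [0,0,0,0,-0.5,0,-1],
  [0,0,0,0,-0.7,0,-1],
  [0,0,0,0,-0.6,0,-1],
  [0,0,0,0,0,0,-1],
  [0,0,0,0,0,0,-1],
  [0,0,0,0,0,0,-1],
], newtons=25)

```text
time: 33.55
eef_pos: [0.5228, 0.1705, 0.1484]
orientation: [0.529, -0.47, 0.469, -0.528]
wrist_force: [0.5, -0.5, -0.4]
grip_width: 0.0386
```

Run:
```python
from h import *
plan([.515,-.147,.14],-83.3)
```

```text
t 33.55 pos [0.5228 0.1705 0.1484] yawx -83.3 y [-0.002 -0.001 -1.   ] w 0.0386
turn vec deg [0.12 0.   0.01] world d [-0.0078 -0.3175 -0.0084] tool now [ 0.3144  0.0086 -0.0448] tool after [ 0.3144  0.0084 -0.0448] q [ 0.22 -0.02  1.96 -0.    1.21  1.67]
F [ 0.48 -0.52 -0.45] T [0.019 0.059 0.002]
```

Emit:
jog_arm([
  [0,0,0,0.4,0,-0.06,-1],
  [0,0,0,0.8,0,-0.115,-1],
  [0,0,0,0.8,0,-0.115,-1],
  [0,0,0,0.8,0,-0.115,-1],
  [0,0,0,0.8,0,-0.115,-1],
  [0,0,0,0.8,0,-0.115,-1],
  [0,0,0,0.8,0,-0.115,-1],
  [0,0,0,0.8,0,-0.115,-1],
  [0,0,0,0.8,0,-0.115,-1],
  [0,0,0,0.8,0,-0.115,-1],
])

```text
time: 34.55
eef_pos: [0.5166, -0.0612, 0.1486]
orientation: [0.529, -0.471, 0.47, -0.528]
wrist_force: [0.1, -0.5, -1.4]
grip_width: 0.0389
```

Emit:
jog_arm([
  [0,0,0,0.8,0,-0.115,-1],
  [0,0,0,0.8,0,-0.115,-1],
  [0,0,0,0.8,0,-0.115,-1],
  [0,0,0,0.48,0,-0.06,-1],
  [0,0,0,0,0.5,0,-1],
  [0,0,0,0,0.8,0,-1],
  [0,0,0,0,0.7,0,-1],
  [0,0,0,0,0,0,-1],
  [0,0,0,0,0,0,-1],
  [0,0,0,0,0,0,-1],
])

```text
time: 35.55
eef_pos: [0.5163, -0.1466, 0.0905]
orientation: [-0.528, 0.469, -0.47, 0.529]
wrist_force: [-0.5, -0.4, -0.3]
grip_width: 0.0385
```

Run:
```python
from h import *
plan([.515,-.147,.034],-83.3)
s=env.camera("scene")
b=s["color"][195:285,225:325,::-1]
cv2.imwrite("pics/crop5.png",np.clip(cv2.resize(b,(660,594),interpolation=cv2.INTER_CUBIC)*1.8,0,255).astype(np.uint8))
h=cv2.cvtColor(s["color"],cv2.COLOR_RGB2HSV)
c=proj(s,[[.515,-.147,.016],[.515,-.147,.004]]);print(c,((c-[225,195]+.5)*6.6-.5).round())
p=env.get_state()["eef_pos"]; print("case under tcp, top/bottom",((proj(s,[p-[0,0,.014],p-[0,0,.028]])-[225,195]+.5)*6.6-.5).round())
for nm,pt in(("rimL",[.515,-.212,.016]),("rimR",[.515,-.082,.016]),("near",[.58,-.147,.016]),("far",[.45,-.147,.016])):print(nm,((proj(s,pt)-[225,195]+.5)*6.6-.5).round())
```

```text
t 35.55 pos [ 0.5163 -0.1466  0.0905] yawx -83.26 y [ 0.001 -0.    -1.   ] w 0.0385
turn vec deg [-0.08  0.04  0.03] world d [-0.0013 -0.0004 -0.0565] tool now [ 0.0002  0.0565 -0.0015] tool after [ 0.0002  0.0565 -0.0014] q [-0.38  0.02  2.03  0.    1.09  1.08]
F [-0.49 -0.41 -0.3 ] T [ 0.015  0.026 -0.037]
[[275.93005416 260.12580196]
 [276.12944123 263.20461114]] [[339. 433.]
 [340. 453.]]
case under tcp, top/bottom [[333. 328.]
 [334. 353.]]
rimL [[194. 443.]]
rimR [[482. 422.]]
near [[346. 528.]]
far [[333. 344.]]
```

View pics/crop5.png

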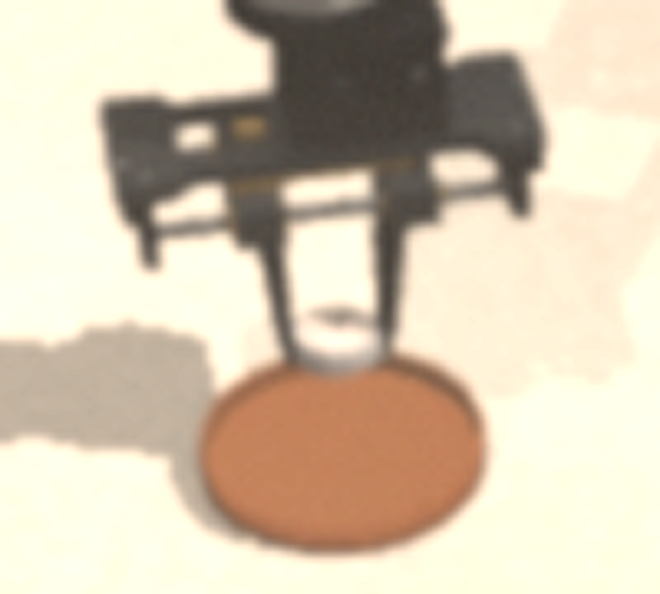

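The case is held level above the tray: case at about (340,340), tray centre at about (345,450) in the crop. Both views agree to about 3 mm in y. Lowering.

Emit:
jog_arm([
  [0,0,0,0,0.5,0,-1],
  [0,0,0,0,0.6,0,-1],
  [0,0,0,0,0.4,0,-1],
  [0,0,0,0,0.2,0,-1],
  [0,0,0,0,0.1,0,-1],
  [0,0,0,0,0.04,0,-1],
  [0,0,0,0,0,0,-1],
  [0,0,0,0,0,0,-1],
  [0,0,0,0,0,0,-1],
  [0,0,0,0,0,0,-1],
])

```text
time: 36.6
eef_pos: [0.5159, -0.1469, 0.0349]
orientation: [-0.528, 0.47, -0.47, 0.528]
wrist_force: [0.1, 0.9, -0.8]
grip_width: 0.0391
```

```bash
python3 k.py
```

```text
t 36.6 ang rad 0.0 Tz [0.024 0.029 0.01 ] F [ 0.1  0.9 -0.8] [ 0.5159 -0.1469  0.0349] 0.0391 jt6 [-0.004  0.   ]
```

No contact yet, so creeping down in 0.6 mm rows.

Emit:
jog_arm([
  [0,0,0,0,0.02,0,-1],
  [0,0,0,0,0.02,0,-1],
  [0,0,0,0,0.02,0,-1],
  [0,0,0,0,0,0,-1],
  [0,0,0,0,0,0,-1],
  [0,0,0,0,0,0,-1],
  [0,0,0,0,0,0,-1],
  [0,0,0,0,0,0,-1],
  [0,0,0,0,0,0,-1],
  [0,0,0,0,0,0,-1],
])

```text
time: 37.6
eef_pos: [0.5157, -0.1468, 0.0328]
orientation: [0.528, -0.47, 0.47, -0.528]
wrist_force: [-2.5, 0.7, 2.9]
grip_width: 0.0389
```

```bash
python3 k.py
```

```text
t 37.6 ang rad 0.0001 Tz [0.157 0.344 0.012] F [-2.5  0.7  2.9] [ 0.5157 -0.1468  0.0328] 0.0389 jt6 [0.001 0.01 ]
```

Touching the floor (2.9 N). Easing the grip, opening and withdrawing.

Emit:
jog_arm([
  [0,0,0,0,0.01,0,-1],
  [0,0,0,0,0,0,-1],
  [0,0,0,0,0,0,-1],
  [0,0,0,0,0,0,-0.1],
  [0,0,0,0,0,0,0],
  [0,0,0,0,0,0,0.2],
  [0,0,0,0,0,0,0.2],
  [0,0,0,0,0,0,0.2],
  [0,0,0,0,0,0,0.2],
  [0,0,0,0,0,0,0.2],
], newtons=4)

```text
time: 38.6
eef_pos: [0.5157, -0.1468, 0.0323]
orientation: [-0.528, 0.47, -0.47, 0.528]
wrist_force: [0.1, -0.4, 0.5]
grip_width: 0.057
```

Emit:
jog_arm([
  [0,0,0,0,-0.2,0,0.2],
  [0,0,0,0,-0.5,0,0.2],
  [0,0,0,0,-0.8,0,0.2],
  [0,0,0,0,-0.8,0,0.2],
  [0,0,0,0,-0.8,0,0.2],
  [0,0,0,0,-0.8,0,0.2],
  [0,0,0,0,-0.8,0,0.2],
  [0,0,0,0,-0.8,0,0.2],
  [0,0,0,0,-0.5,0,0.2],
  [0,0,0,0,0,0,0.2],
])

```text
time: 39.6
eef_pos: [0.5172, -0.1474, 0.2162]
orientation: [-0.528, 0.468, -0.472, 0.529]
wrist_force: [-0.4, 0.2, 0.7]
grip_width: 0.057
```

```bash
python3 k.py
python3 - <<'E'
from h import *
s=env.camera("scene");t=env.camera("top")
b=s["color"][180:310,225:425,::-1]
cv2.imwrite("pics/crop6.png",np.clip(cv2.resize(b,(800,520),interpolation=cv2.INTER_CUBIC)*1.8,0,255).astype(np.uint8))
h=cv2.cvtColor(s["color"],cv2.COLOR_RGB2HSV)
m=np.zeros((480,640),np.uint8);m[245:282,250:302]=((h[...,1]<70)&(h[...,2]>60))[245:282,250:302]
print(cv2.connectedComponentsWithStats(m)[2:])
E
```

```text
t 39.6 ang rad 0.0 Tz [ 0.022 -0.002 -0.042] F [-0.4  0.2  0.7] [ 0.5172 -0.1474  0.2162] 0.057 jt6 [ 0.044 -0.002]
(array([[     0,      0,    640,    480, 306266],
       [   250,    245,     52,     37,    821],
       [   270,    256,     14,     11,    113]], dtype=int32), array([[319.63715855, 239.42824865],
       [274.24238733, 263.29841657],
       [276.57522124, 261.0619469 ]]))
```

View pics/crop6.png

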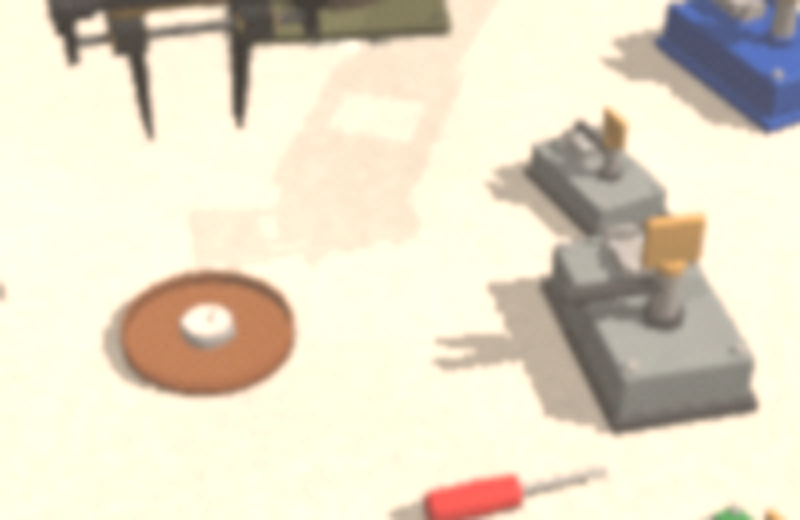

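The case lies flat near the tray's middle: dial at (207,318), tray centre at about (207,332) in the crop. Checking the offset numerically in one view.

Run:
```python
from h import *
s=env.camera("scene")
print("dial",onz(s,276.6,261.1,.018))
h=cv2.cvtColor(s["color"],cv2.COLOR_RGB2HSV)
m=np.zeros((480,640),np.uint8);m[240:285,245:305]=((h[...,1]>120)&(h[...,2]>30)&(h[...,0]<15))[240:285,245:305]
c=max(cv2.findContours(m,0,1)[0],key=cv2.contourArea)[:,0]
P=lambda u,v,z:onz(s,u,v,z)[:2].round(4)
i=c[:,0].argmin();j=c[:,0].argmax();k=c[:,1].argmin();l=c[:,1].argmax()
print(c[i],c[j],c[k],c[l]); cx=(c[i][0]+c[j][0])/2
print("L",P(*c[i],.016),"R",P(*c[j],.016),"far",P(cx,c[k][1],.016),"near rim0.016",P(cx,c[l][1],.016),"near z0",P(cx,c[l][1],0))
```

```text
dial [ 0.52214502 -0.14523589  0.018     ]
[256 262] [296 267] [278 250] [275 277]
L [ 0.517 -0.206] R [ 0.553  -0.0901] far [ 0.4666 -0.1446] near rim0.016 [ 0.59   -0.1501] near z0 [ 0.5721 -0.1501]
```

Emit:
jog_arm([
  [0,0,0,0.5,0,-0.2,0.2],
  [0,0,0,0.9,0,-0.3,0.2],
  [0,0,0,0.9,0,-0.3,0.2],
  [0,0,0,0.9,0,-0.3,0.2],
  [0,0,0,0.9,0,-0.3,0.2],
  [0,0,0,0.9,0,-0.3,0.2],
  [0,0,0,0.9,0,-0.3,0.2],
  [0,0,0,0.9,0,-0.3,0.2],
  [0,0,0,0.9,0,-0.3,0.2],
  [0,0,0,0.9,0,-0.3,0.2],
])

```text
time: 40.75
eef_pos: [0.4583, -0.4136, 0.2099]
orientation: [-0.528, 0.471, -0.469, 0.528]
wrist_force: [0.6, -0.6, -0.0]
grip_width: 0.0569
```

Run:
```python
from h import *
t=env.camera("top")
cv2.imwrite("pics/top7.png",np.clip(t["color"][140:300,200:520,::-1].repeat(2,0).repeat(2,1)*1.6,0,255).astype(np.uint8))
h=cv2.cvtColor(t["color"],cv2.COLOR_RGB2HSV)
m=np.zeros((480,640),np.uint8);m[205:275,345:415]=((h[...,1]>120)&(h[...,2]>30))[205:275,345:415]
c=max(cv2.findContours(m,0,1)[0],key=cv2.contourArea);(u,v),ax,_=cv2.fitEllipse(c);print("tray",u,v,ax,onz(t,u,v,.012))
m2=np.zeros_like(m);m2[220:262,360:402]=((h[...,1]<90)&(h[...,2]>60))[220:262,360:402]
n,l,st,ce=cv2.connectedComponentsWithStats(m2);i=1+st[1:,4].argmax();print("case",st[i],ce[i],onz(t,*ce[i],.018))
```

```text
tray 380.2580871582031 240.288330078125 (49.1241340637207, 50.495418548583984) [ 0.51551533 -0.14724226  0.012     ]
case [373 232  16  17 210] [380.17619048 240.00952381] [ 0.51506853 -0.14630509  0.018     ]
```

View pics/top7.png

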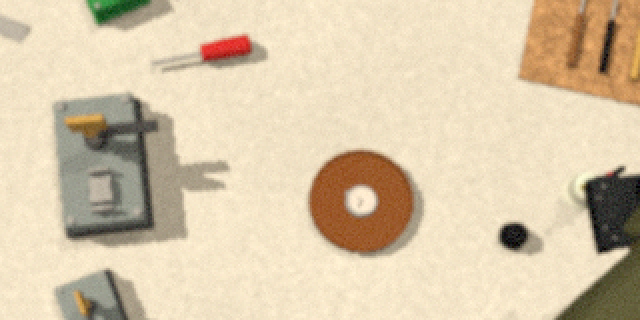

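The top view shows the case centred in the tray within 1 mm, the clamp arm open at a quarter turn, and the bystanders in place. Handing in.

```bash
python3 -c "
from station import env
print(env.finish_job())"
```

```text
the job is handed in; nothing more can be done
None
```

I handed the job in at about 41 s of robot time: the clamp broke free and is open, and the watch case lies flat in the middle of the amber tray.

**Freeing the knob:** Four full strokes on alternate sides came up hard, at 0.35 to 0.44 N m by the wrist sensor. The highest, 0.44 N m, was above your 0.35 N m reversing point but below the 0.5 N m snapping limit. On the fifth stroke the knob broke free. It then turned at about 0.05 N m, and I swung the arm counter-clockwise to 1.56 rad.

**Moving the case:** I lifted it by a grip across y. I lowered it until the first contact (about 3 N) and then released it.

**Last checks:**
- **Centring:** The top camera puts the case within about 1 mm of the tray's centre. A rougher check from the scene camera differs by a few mm, which I put down to its calibration and to colour-mask error at the tray's edge.
- **Clamp and bench:** The clamp arm points a quarter turn off the case. In the last pictures the loupe, screwdriver and oilers' pot stand where they were. The oil pots were out of frame, but the arm never went near them.
- **Robot:** It stands clear and touches nothing.

**What went wrong on the way:** My first grip caught the round hub below the blade. I noticed from the 20.7 mm opening and regripped 9 mm higher, and nothing was disturbed.

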